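# Park the syringe holder on its slanted rod

## Robot

A 6-joint arm with a two-finger parallel gripper is mounted at the origin on the work surface. World frame = base frame: x ahead of the robot, y to its left, z up, the work surface at z = 0. Lengths are in mm, angles in degrees, forces in N, time in s.
With the tool pointing down it reaches from about 300 to 850 mm from the base axis. Payload 4.2 kg.
Tool frame: the origin (TCP) lies between the finger pads; the fingertips stand 22 mm ahead of it and the grasp point (between the pads) lies 3 mm ahead of it; z points along the fingers, y is the direction in which the jaws open and shut (so a half turn about z gives the same grasp; the last joint's range is limited). The gripper opens to 91 mm and grips with 3 to 60 N. Pads are 32 mm wide; open, the fingers measure 118 mm over their backs; the gripper's body (76 mm by 178 mm) begins 60 mm behind the grasp point.
Start: joints at [66.979, 18.312, 89.639, -0, 72.044, -1.146], TCP at [214.243, 533.611, 235.976] pointing down, gripper open.
Joint ranges: [-177.97, 177.97], [-48.28, 115.42], [12.27, 149.76], [-77.06, 257.06], [2.81, 150.46], [-146.56, 146.56]. Speed limits (degrees/s): [147.25, 147.25, 180, 180, 180, 180].

## Interface

Orientations are given as [roll, pitch, yaw] about the fixed x, y, z axes, in that order (R = Rz(yaw) Ry(pitch) Rx(roll)).
In Python, from workcell import * gives the robot as it stands.
- The arm moves only by the shell command python3 -m jog 'ROWS' [OPENING] [FORCE]. ROWS is text: rows parted by semicolons, each of 6 numbers parted by spaces: the shift along the tool's x, y, z in units of 0.5 m (1.0 is 0.5 m), then the turn, a rotation vector about the tool's x, y, z in units of pi/2 rad (1.0 is pi/2 rad). A call has 1 to 20 rows; each row is the pose to reach, as a shift and turn from the pose measured when the call began, along the tool's axes at that moment; what a row does not reach only later rows make up. A row lasts 1/12 s, in which the tool goes at most 41.7 mm and 7.16 degrees, less where a joint would pass 70% of its speed; a pose out of reach is approached as far as the arm can. A call with a number of a shift or a turn outside -1 to 1 is refused whole. A call with a gripper value outside its range is refused whole. OPENING is the opening, from -1 (shut) to 1 (fully open), set as the call begins (- or left out, the last holds). The fingers move at their own pace and stop on an object; FORCE is the grip in N (left out, the last holds). Time passes only in rows, so rows that repeat a pose let the fingers close. It gives the time, the measured TCP pose, the force and the opening at its end, in the units of the state.
- state(): the state, without advancing time (a new reading comes with each control period).
- grab_frame(name): name is "scene" or "side" or "wrist"; returns the picture (400x640x3 uint8, red, green, blue); there is no depth.
- calibration(name): a dict with "mtx" (3x3 intrinsics, pixels), "rvec" (rotation vector, rad) and "tvec" (3), from world to camera coordinates, as OpenCV has them. Camera axes: x right, y down, z forward; pixel columns grow to the right and rows downward; lengths in mm; the calibration is good to about 2 mm. A picture is of the moment at which its call begins: read the wrist's pose just before it. calibration takes no time and is no camera call; for the wrist camera it gives the pose at the moment of the call.
- job_done(): hands the job in, once; it reports no verdict.
Trained networks look in the newest picture that a camera, given by its name, has taken for a name from the list of things; names that differ only in an ending like _2 or _b are one class to them, and where a whole thing is asked for, a point or a joint stands for the part that bears it (a point fixed in the world has none). Each returns a list of dicts, best first, with "confidence" (0 to 1); they miss things now and then, are a little off and sometimes report something else, mostly with a low value. They report only what shows in the picture. A call takes as long as a camera call. They do not tell look-alikes from the thing itself.
- spot_in(query, camera): "rect" ([left, top, right, bottom] in pixels, round what is visible of it).
- tip_of(query, camera): "location" ([column, row] in pixels: a listed point, or the origin of a listed thing).
The state is a dict: "time_s": time; "qpos": joint angles; "qvel": joint speeds; "effort": joint torques, N m; "ee_pos": TCP position; "ee_rot": TCP orientation; "force": force on the tool from outside, world axes, zero at the start; "torque": the same for the moment, N m; "gripper_width": finger opening in mm.
Only numpy, scipy, OpenCV 4.12 (cv2) and the standard library are available. Lean on these libraries where they do the work, as an engineer would, in place of code of your own. Each camera call takes 0.05 s, during which the arm holds its last target. There are 200 camera calls.

## Task

The syringe holder, a clamp ring with a side arm, has been left lying on the sample stage. Take it off and hang it by its ring on the empty thick slanted parking rod: ease the ring onto the rod along its slope without forcing it, then, with the arm hanging down, feel a little to either side until the slot in the ring drops over the locating pin and the ring sits fully home on the stop collar; only then let go. Leave the bottle, the sample case and the screwdriver where they are.

Things in the scene. Friction and masses are not known exactly. Their poses are not given: they have to be found in the camera images.
- holder_ring (a point): Centre of the holder's ring, half-way up its bore. Bare metal, 150 mm long, 110 to 230 g, loose, flat on the stage. Ring: tube 46 mm outside diameter, 26 mm high, bore 27 mm right through; flange 66 mm diameter, 6 mm thick round its middle; a clamp lug reaches 46 mm from the bore axis on the +y side. z: bore axis, up as it lies. -x: towards the arm, at first within 60 degrees of pointing at the robot.
- holder_arm (a point): Grip point on the axis of the side arm, 80 mm from the bore axis, level with the ring's centre: as it lies, 13 mm above the stage plate. The arm is a plain round bar, 16 mm diameter, from the ring to 118 mm from the bore axis, 5 mm of air below it. Axes as holder_ring. In the ring's lower face, in line with the arm, a slot 9 mm wide and 14 mm deep is cut through the wall.
- rod_foot (a point): On the axis of the empty thick parking rod, at the upper face of its stop collar (dark steel, 48 mm diameter). z: up the rod to its tip; x: up and back to the post. The rod slopes up towards the robot's side, 52 to 62 degrees above level, differently each time; its clamp is locked. Fully home, the ring's lower face sits on the collar and holder_ring is 13 mm up the rod from here.
- rod_tip (a point): Tip centre of the thick rod, 80 mm up from rod_foot. Steel, 24 mm diameter, 2 mm bevel; 1.5 mm of play all round in the bore. On the collar's face a pin (5 mm thick, 12 mm high) stands 18 mm from the rod's axis, at a fixed place up to 35 degrees to either side of straight below the rod, not given: it must go into the ring's slot. Missing it, the ring stops 7 to 12 mm short.
- post_top (a point): Top centre of the upright 25 mm post that carries the thick rod, behind the rod and 190 mm above the bench, on a black base 130 x 75 mm; fixed.
- stage: Manual XY sample stage of aluminium, fixed; origin under its centre. Its top plate is 180 mm (x) by 220 mm (y), upper face 90 mm above the bench; black star knobs stick out below the plate at its front (-x) and -y sides.
- thin_rod_tip (a point): Tip centre of the other parking rod, 14 mm thick, which already carries a dark clamp ring; on a post like the first, fixed, 242 mm above the bench. Not to be used.
- bottle: Closed amber bottle, 48 mm diameter, 95 mm high, loose; origin at the centre of its underside. Bystander.
- case_mid (a point): Centre of a closed flat sample case, 77 x 107 x 24 mm, loose on the bench. Bystander.
- driver_grip (a point): Middle of the handle of a screwdriver, 170 mm long, lying loose on the bench along its x axis. Bystander.
Things that resemble listed ones, but are neither listed nor needed, are in the scene too. What is shaped like the part that bears rod_foot but purple or turquoise is not meant. Of the things shaped like the part that bears holder_ring, the bare steel one is meant.

How it is judged:
By the outcome, as a careful person would: the job done as asked, in the order asked, and still so for the second after the job is handed in, with the robot touching nothing.
It also fails if it takes over 72 s, if anything falls off the work surface, if the arm or the gripper's body presses on something with over 40 N, if the wrist force passes 120 N, or if a joint passes its speed limit or range.

## Working session

There is one attempt and no reset: what is moved stays moved. The work goes in short steps, Python scripts to look and compute and a shell command to move; the robot and the scene stay as the last step left them, time stands still between calls to the robot, and variables do not carry over. Pictures are saved under pics/ and viewed, about 8 in all and at most 12, crops included, and the job is handed in when it is done.

```bash
ls; mkdir -p pics; python3 - <<'E'
from workcell import *
import cv2,numpy as np
s=state();print(s)
for n in("scene","side"):
    f=grab_frame(n);cv2.imwrite(f"pics/{n}0.png",f[:,:,::-1])
    c=calibration(n);R=cv2.Rodrigues(np.array(c["rvec"]))[0];print(n,c["mtx"],(-R.T@np.array(c["tvec"]).ravel()).round(),R[2].round(2))
    for q in("holder_ring","holder_arm","rod_foot","rod_tip","post_top","stage","thin_rod_tip","bottle","case_mid","driver_grip"):
        print(q,[(np.round(d["location"]).tolist(),round(d["confidence"],2)) for d in tip_of(q,n)][:4])
a=cv2.imread("pics/scene0.png");b=cv2.imread("pics/side0.png")
E
```

```text
pics
{'time_s': 0.0, 'qpos': array([ 6.69785068e+01,  1.83510765e+01,  8.97082221e+01,  2.53407407e-05,
        7.20416406e+01, -1.14563198e+00]), 'qvel': array([-0.08095448, -0.06815512,  0.0909162 , -0.00748995,  0.06656649,
       -0.06283291]), 'effort': array([ 4.29404081e-04, -4.12458658e+01, -2.31977355e+01,  7.28148501e-02,
        4.57077404e-02, -1.14919139e-04]), 'ee_pos': array([214.05549084, 533.16400004, 235.11358696]), 'ee_rot': array([-1.79899081e+02, -2.04223701e-03,  1.58124129e+02]), 'force': array([0.92958697, 0.27585401, 0.5897722 ]), 'torque': array([-0.00432293,  0.03108979,  0.01415364]), 'gripper_width': 90.80942587718026}
scene [[458.69848345   0.         328.4366602 ]
 [  0.         458.69848345 192.875548  ]
 [  0.           0.           1.        ]] [1005.  489. 1028.] [-0.43 -0.47 -0.77]
holder_ring [([408.0, 231.0], 0.92), ([305.0, 211.0], 0.58)]
holder_arm [([341.0, 203.0], 0.67), ([422.0, 255.0], 0.62)]
rod_foot [([247.0, 259.0], 0.69), ([268.0, 140.0], 0.65), ([301.0, 75.0], 0.64)]
rod_tip [([310.0, 51.0], 0.9), ([280.0, 111.0], 0.88), ([250.0, 79.0]
[... 345 characters left out ...]
594299]
 [  0.           0.           1.        ]] [ 362. -831.  625.] [ 0.21  0.85 -0.49]
holder_ring [([254.0, 222.0], 0.75), ([332.0, 222.0], 0.62), ([292.0, 129.0], 0.54)]
holder_arm [([300.0, 218.0], 0.87), ([258.0, 211.0], 0.69)]
rod_foot [([340.0, 247.0], 0.84), ([224.0, 339.0], 0.72), ([361.0, 313.0], 0.67)]
rod_tip [([186.0, 304.0], 0.97), ([333.0, 280.0], 0.89), ([314.0, 226.0], 0.71)]
post_top [([405.0, 309.0], 0.72), ([267.0, 327.0], 0.69)]
stage [([321.0, 244.0], 0.57)]
thin_rod_tip [([290.0, 128.0], 0.76), ([245.0, 308.0], 0.69)]
bottle [([364.0, 205.0], 0.55)]
case_mid [([395.0, 245.0], 0.75), ([333.0, 220.0], 0.51)]
driver_grip [([246.0, 308.0], 0.69), ([378.0, 240.0], 0.21)]
```

View pics/scene0.png

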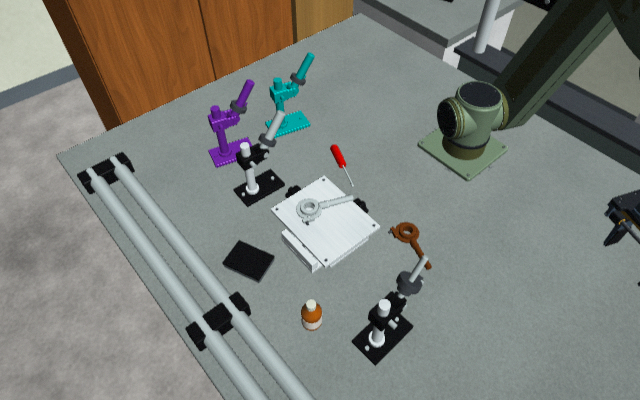

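View pics/side0.png

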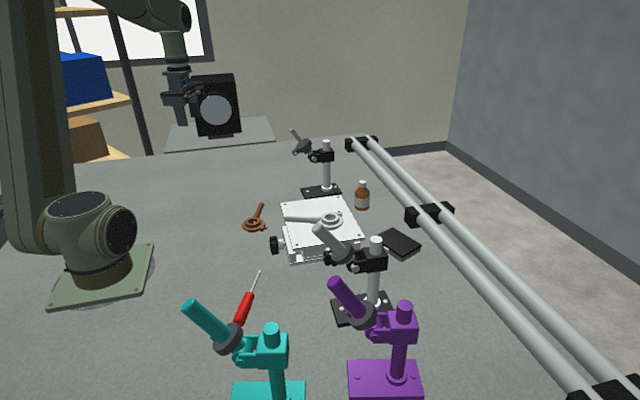

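The scene shows three rod stands, purple (245,90), turquoise (300,65) and bare steel (275,125). There is also a steel thin rod at (424,258) that already carries a ring. Of the two holders, one is bare steel on the stage (308,208) and the other is orange-brown on the bench (408,231). I take the steel stand at (275,125) and the steel holder on the stage. I'll triangulate both and check them in one crop.

```bash
cat > h.py <<'E'
from workcell import *
import cv2,numpy as np
from scipy.spatial.transform import Rotation as Ro
def P(c):
    R=cv2.Rodrigues(np.array(c["rvec"]))[0];return np.array(c["mtx"])@np.c_[R,np.array(c["tvec"]).ravel()]
def proj(c,X):
    h=P(c)@np.append(X,1);return h[:2]/h[2]
def tri(cs,us):
    A=[]
    for c,u in zip(cs,us):
        p=P(c);A+=[u[0]*p[2]-p[0],u[1]*p[2]-p[1]]
    A=np.array(A);A/=np.linalg.norm(A[:,:3],axis=1)[:,None]
    X=np.linalg.lstsq(A[:,:3],-A[:,3],rcond=None)[0]
    return X,[np.linalg.norm(proj(c,X)-u).round(1) for c,u in zip(cs,us)]
def onz(c,u,z):
    p=P(c);A=np.array([u[0]*p[2]-p[0],u[1]*p[2]-p[1]])
    return np.linalg.solve(A[:,:2],-A[:,3]-A[:,2]*z)
def local(T):  # world R,p -> shift(0.5m), turn(pi/2) from now
    R,p=T;s=state();R0=Ro.from_euler("xyz",s["ee_rot"],degrees=True)
    return (R0.inv().apply(p-s["ee_pos"])/500).round(4),((R0.inv()*R).as_rotvec()/(np.pi/2)).round(4)
E
python3 - <<'E'
from h import *
a,b=calibration("scene"),calibration("side")
for n,u,v in(("ring",(305,211),(332,222)),("arm",(341,203),(300,218)),("foot",(268,140),(340,247)),("tip",(280,111),(314,226)),("post",(245,146),(375,241)),("stage",(325,237),(321,244)),("thin",(424,258),(294,129)),("bottle",(312,320),(363,206)),("case",(248,260),(400,243)),("driver",(338,156),(243,308))):
    X,e=tri([a,b],[u,v]);print(n,X.round(),e)
print(onz(a,(305,211),103),onz(b,(332,222),103),onz(a,(341,203),103),onz(b,(300,218),103))
i=cv2.imread("pics/scene0.png");j=cv2.imread("pics/side0.png")
k=np.hstack([cv2.resize(i[95:245,215:365],(400,400),interpolation=2),cv2.resize(j[180:330,270:420],(400,400),interpolation=2)])
cv2.imwrite("pics/crop0.png",k)
E
```

```text
ring [577. -69.  99.] [np.float64(0.7), np.float64(0.7)]
arm [497. -29. 101.] [np.float64(1.2), np.float64(1.2)]
foot [ 536. -270.  175.] [np.float64(0.6), np.float64(0.8)]
tip [ 484. -278.  240.] [np.float64(0.8), np.float64(1.0)]
post [ 603. -282.  185.] [np.float64(0.3), np.float64(0.4)]
stage [552. -26.   3.] [np.float64(1.0), np.float64(1.0)]
thin [543. 261. 242.] [np.float64(1.7), np.float64(1.1)]
bottle [731. 131.   6.] [np.float64(1.7), np.float64(1.3)]
case [753. -96.  16.] [np.float64(1.9), np.float64(1.8)]
driver [ 329. -218.   14.] [np.float64(0.1), np.float64(0.1)]
[580.56788507 -67.31404338] [573.37156267 -74.60316098] [494.50570608 -26.93167844] [498.77285659 -33.83525017]
```

View pics/crop0.png

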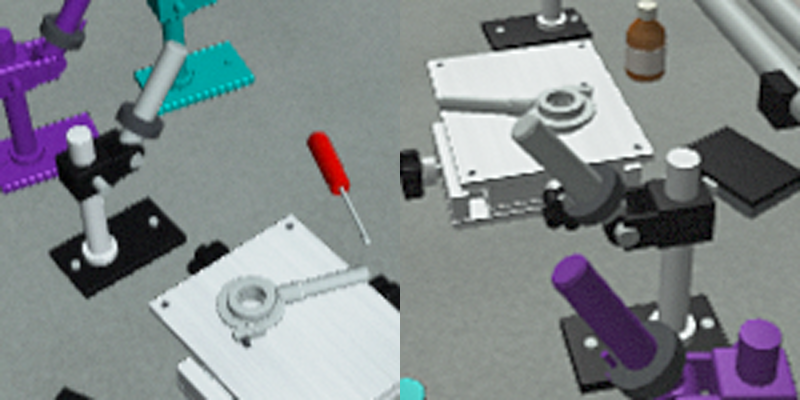

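The crop confirms both. The bare steel holder lies on the stage, with its arm towards the robot and its lug in front. The empty steel thick rod has a dark collar on a black-clamp stand. The triangulated heights fit: ring 99, post 185, tip to foot 84 mm. Next I work out the wrist camera geometry for a closer look.

```bash
python3 - <<'E'
from h import *
s=state();c=calibration("wrist");R=cv2.Rodrigues(np.array(c["rvec"]))[0];R0=Ro.from_euler("xyz",s["ee_rot"],degrees=True)
C=-R.T@np.array(c["tvec"]).ravel();print(c["mtx"],"cam in tool",R0.inv().apply(C-s["ee_pos"]).round(1));print((R0.as_matrix().T@R.T).round(3))
# view pose: tool down over holder, toolx = from arm to ring
d=np.array([80,-40,0])/np.hypot(80,40);Rg=Ro.from_matrix(np.c_[d,np.cross([0,0,-1],d),[0,0,-1]])
print(local((Rg,np.array([480,-60,330.]))))
E
```

```text
[[297.96238507   0.         317.75123958]
 [  0.         297.96238507 200.96351702]
 [  0.           0.           1.        ]] cam in tool [ 8.540e+01 -1.000e-01 -1.481e+02]
[[ 0.001 -0.955 -0.298]
 [ 1.     0.001 -0.   ]
 [ 0.001 -0.298  0.955]]
(array([-0.9356, -0.9037, -0.1881]), array([ 0.0000e+00,  1.0000e-04, -1.9479e+00]))
```

```bash
python3 -m jog '-0.1 -0.1 -0.1 0 0 0.1;-0.3 -0.25 -0.19 0 0 0.5;-0.47 -0.45 -0.19 0 0 1;-0.47 -0.45 -0.19 0 0 1;-0.47 -0.45 -0.19 0 0 1;-0.47 -0.45 -0.19 0 0 1;-0.47 -0.45 -0.19 0 0 1;-0.47 -0.45 -0.19 0 0 1;-0.47 -0.45 -0.19 0 0 1;-0.47 -0.45 -0.19 0 0 1;-0.47 -0.45 -0.19 0 0 1;-0.47 -0.45 -0.19 0 0 1;-0.47 -0.45 -0.19 0 0 1;-0.47 -0.45 -0.19 0 0 1;-0.47 -0.45 -0.19 0 0 1' 1 20
python3 - <<'E'
from h import *
print(state()["qpos"].round(1))
d=np.array([80,-40,0])/np.hypot(80,40);Rg=Ro.from_matrix(np.c_[d,np.cross([0,0,-1],d),[0,0,-1]])
print(local((Rg,np.array([450,-60,330.]))))
E
```

```text
time_s: 2.35
ee_pos: [348.4, 237.2, 331.0]
ee_rot: [180.0, -0.0, 68.2]
force: [-0.2, -0.0, 0.6]
gripper_width: 91.0
[32.7  1.2 97.4  0.  81.4 54.4]
(array([-0.4768,  0.409 ,  0.002 ]), array([-1.0000e-04, -2.0000e-04,  1.0534e+00]))
```

```bash
python3 - <<'E'
from h import *
d=np.array([80,-40,0])/np.hypot(80,40);Rg=Ro.from_matrix(np.c_[d,np.cross([0,0,-1],d),[0,0,-1]])
print(local((Rg,np.array([510,-80,330.]))))
E
python3 -m jog '-0.2 0.2 0 0 0 0.4;-0.5 0.5 0 0 0 1;-0.5 0.5 0 0 0 1;-0.5 0.5 0 0 0 1;-0.5 0.5 0 0 0 1;-0.5 0.5 0 0 0 1;-0.5 0.5 0 0 0 1;-0.5 0.5 0 0 0 1;-0.5 0.5 0 0 0 1;-0.5 0.5 0 0 0 1;-0.5 0.5 0 0 0 1;-0.5 0.5 0 0 0 1;-0.5 0.5 0 0 0 1;-0.5 0.5 0 0 0 1;-0.5 0.5 0 0 0 1;-0.5 0.5 0 0 0 1'
python3 - <<'E'
from h import *
print(state()["qpos"].round(1))
w=calibration("wrist");f=grab_frame("wrist");cv2.imwrite("pics/w1.png",f[:,:,::-1])
a,b=calibration("scene"),calibration("side")
for q,X in(("holder_ring",(577,-69,103)),("holder_arm",(497,-29,103)),("rod_foot",(536,-270,175)),("rod_tip",(484,-278,240)),("post_top",(603,-282,190)),("stage",(552,-26,0))):
    print(q,[(np.round(d["location"],1).tolist(),round(d["confidence"],2)) for d in tip_of(q,"wrist")][:4],"expect",proj(w,X).round())
E
```

```text
(array([-0.4694,  0.5353,  0.002 ]), array([-1.0000e-04, -2.0000e-04,  1.0534e+00]))
time_s: 3.68
ee_pos: [487.9, -87.6, 331.0]
ee_rot: [-180.0, 0.0, -21.6]
force: [0.2, -0.9, -1.0]
gripper_width: 90.9
[-11.5   8.3  89.4   0.   82.2 100.1]
holder_ring [([277.3, 124.0], 0.75), ([237.1, 257.3], 0.59)] expect [276. 115.]
holder_arm [([280.2, 181.6], 0.73), ([185.5, 264.9], 0.64)] expect [273. 186.]
rod_foot [([482.1, 75.9], 0.63)] expect [478.  78.]
rod_tip [([539.3, 129.5], 0.76)] expect [545. 132.]
post_top [] expect [484. -11.]
stage [([267.3, 138.9], 0.89)] expect [266. 140.]
```

View pics/w1.png

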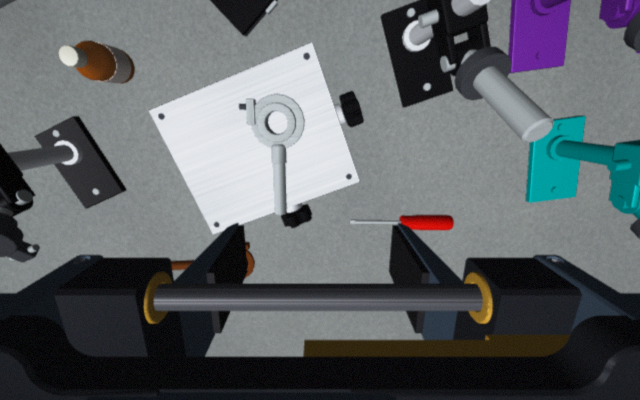

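The wrist view shows the ring's bore at (277,122), the arm running down to (281,212), the lug on the left, and the steel rod's tip at (540,130) with its collar near (483,74). The gap between the fingers is clear.

```bash
python3 - <<'E'
from h import *
w=calibration("wrist");a,b=calibration("scene"),calibration("side")
r1=onz(w,(277,122),116);e=onz(w,(281,211),103);m=onz(w,(279,155),103)
print("ring",r1,"end",e,"len",np.linalg.norm(r1-e),"az",np.degrees(np.arctan2(*(r1-e)[::-1])),np.degrees(np.arctan2(*(m-e)[::-1])))
f,ef=tri([a,b,w],[(268,140),(340,247),(482,76)]);t,et=tri([a,b,w],[(280,111),(314,226),(540,129.5)])
print(f,ef,t,et,np.linalg.norm(t-f),((t-f)/np.linalg.norm(t-f)).round(3))
R=r1;d=(r1-e)/np.linalg.norm(r1-e);g=R-80*d;d=np.append(d,0)
Rg=Ro.from_matrix(np.c_[d,np.cross([0,0,-1],d),[0,0,-1]]);print(g,Rg.as_euler("xyz",True))
print(local((Rg,np.array([*g,200.]))),local((Rg,np.array([*g,114.]))))
E
```

```text
ring [569.35708057 -68.64324922] end [462.39730149 -24.95304586] len 115.53886017317436 az -22.2186989467587 -21.86624101834749
[ 536.06452258 -271.58349409  175.60732682] [np.float64(0.9), np.float64(0.9), np.float64(2.4)] [ 484.79461158 -276.75513103  239.26700422] [np.float64(0.8), np.float64(1.3), np.float64(2.9)] 81.90179564789247 [-0.626 -0.063  0.777]
[495.29730264 -38.39181465] [180.           0.         -22.21869895]
(array([-0.0228, -0.0969,  0.262 ]), array([-0.0001, -0.0001,  0.0053])) (array([-0.0228, -0.0969,  0.434 ]), array([-0.0001, -0.0001,  0.0053]))
```

```bash
python3 -m jog '-0.023 -0.097 0.1 0 0 0.005;-0.023 -0.097 0.2 0 0 0.005;-0.023 -0.097 0.26 0 0 0.005;-0.023 -0.097 0.26 0 0 0.005;-0.023 -0.097 0.3 0 0 0.005;-0.023 -0.097 0.35 0 0 0.005;-0.023 -0.097 0.4 0 0 0.005;-0.023 -0.097 0.42 0 0 0.005;-0.023 -0.097 0.432 0 0 0.005;-0.023 -0.097 0.432 0 0 0.005;-0.023 -0.097 0.432 0 0 0.005'
python3 - <<'E'
from h import *
w=calibration("wrist");f=grab_frame("wrist");cv2.imwrite("pics/w2.png",f[:,:,::-1])
E
```

```text
time_s: 4.95
ee_pos: [496.1, -38.4, 115.9]
ee_rot: [-180.0, -0.1, -22.2]
force: [0.1, 0.7, 0.4]
gripper_width: 91.2
```

View pics/w2.png

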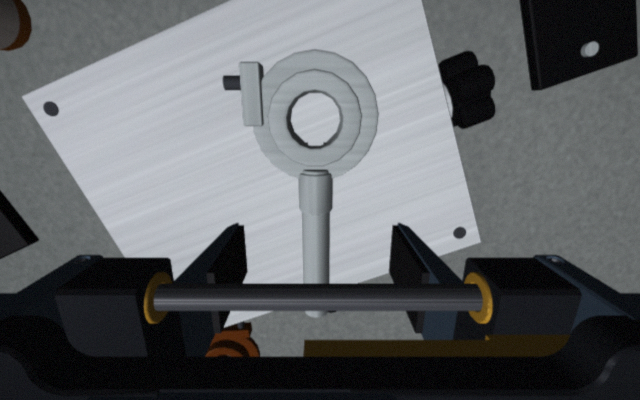

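The bar is centred between the fingers (column 316), and the bore's upper rim is at (315,118). Closing the gripper.

```bash
python3 -m jog '0 0 0 0 0 0;0 0 0 0 0 0;0 0 0 0 0 0;0 0 0 0 0 0;0 0 0 0 0 0;0 0 0 0 0 0;0 0 0 0 0 0;0 0 0 0 0 0;0 0 0 0 0 0;0 0 0 0 0 0;0 0 0 0 0 0;0 0 0 0 0 0' -1 40
python3 -m jog '0 0 -0.02 0 0 0;0 0 -0.05 0 0 0;0 0 -0.1 0 0 0;0 0 -0.18 0 0 0;0 0 -0.26 0 0 0;0 0 -0.34 0 0 0;0 0 -0.42 0 0 0;0 0 -0.44 0 0 0;0 0 -0.44 0 0 0'
python3 - <<'E'
from h import *
s=state();w=calibration("wrist");f=grab_frame("wrist");cv2.imwrite("pics/w3.png",f[:,:,::-1])
print(s["gripper_width"],s["force"],s["torque"])
R0=Ro.from_euler("xyz",s["ee_rot"],degrees=True)
for q in("holder_ring",):print([(np.round(d["location"],1).tolist(),round(d["confidence"],2)) for d in tip_of(q,"wrist")],"exp",proj(w,s["ee_pos"]+R0.apply([80,0,12])))
E
```

```text
time_s: 6.0
ee_pos: [496.3, -38.4, 116.2]
ee_rot: [-179.9, -0.1, -22.2]
force: [0.8, -0.5, -0.4]
gripper_width: 14.9
time_s: 6.75
ee_pos: [496.9, -38.5, 340.3]
ee_rot: [-179.8, -0.6, -22.2]
force: [0.5, 0.2, -1.8]
gripper_width: 15.2
15.2034618206467 [ 0.48634848  0.16013593 -1.8096264 ] [-0.02979563  0.2733962  -0.00338312]
[([264.3, 254.2], 0.77)] exp [317.36282899 116.24280666]
```

View pics/w3.png

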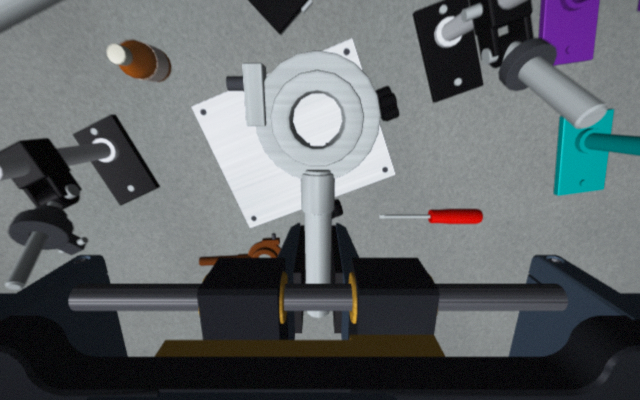

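The holder is gripped (opening 15.2) with no droop, and the bore is at (318,118). I'll tilt to the rod's slope with the ring held beside the rod. The wrist camera then looks down along the rod and should show the collar and pin.

```bash
cat >> h.py <<'E'
def rodR(el,az,roll=0):  # tool orientation for ring on rod; roll deg about rod z
    el,az=np.radians([el,az]);z=np.array([np.cos(el)*np.cos(az),np.cos(el)*np.sin(az),np.sin(el)])
    x=np.array([0,0,1.])-z*z[2];x/=np.linalg.norm(x)
    return Ro.from_rotvec(z*np.radians(roll))*Ro.from_matrix(np.c_[x,np.cross(-z,x),-z]),z
E
python3 - <<'E'
from h import *
w=calibration("wrist");s=state();R0=Ro.from_euler("xyz",s["ee_rot"],degrees=True)
# ring in tool: rim centre pixel -> ray in tool, at z_tool=0.2
p=P(w);d=np.linalg.inv(p[:,:3])@np.array([318,118.5,1]);C=-np.linalg.inv(p[:,:3])@p[:,3]
c=R0.inv().apply(C-s["ee_pos"]);d=R0.inv().apply(d);print("rim centre in tool",c+d*(0.2-c[2])/d[2])
R,z=rodR(55,182);tip=np.array([485,-276,240]);rc=tip+40*z-R.apply([0,80,0])
t=rc-R.apply([80,0,13.2]);print(t,local((R,t)))
E
```

```text
rim centre in tool [79.25046306  0.26821103  0.2       ]
[ 386.2201192  -199.4007059   237.69277385] (array([-0.0797,  0.3805,  0.195 ]), array([ 0.0819,  0.3825, -0.2604]))
```

```bash
python3 -m jog '-0.02 0.06 0.02 0.01 0.06 -0.04;-0.04 0.13 0.05 0.025 0.12 -0.08;-0.05 0.2 0.09 0.04 0.19 -0.13;-0.06 0.27 0.12 0.055 0.25 -0.17;-0.07 0.33 0.16 0.07 0.32 -0.22;-0.08 0.38 0.195 0.082 0.3825 -0.26;-0.08 0.38 0.195 0.082 0.3825 -0.26;-0.08 0.38 0.195 0.082 0.3825 -0.26;-0.08 0.38 0.195 0.082 0.3825 -0.26;-0.08 0.38 0.195 0.082 0.3825 -0.26;-0.08 0.38 0.195 0.082 0.3825 -0.26'
python3 - <<'E'
from h import *
s=state();print(s["qpos"].round(1));w=calibration("wrist");f=grab_frame("wrist");cv2.imwrite("pics/w4.png",f[:,:,::-1])
for q in("rod_foot","rod_tip"):print(q,[(np.round(d["location"],1).tolist(),round(d["confidence"],2)) for d in tip_of(q,"wrist")])
E
```

```text
time_s: 7.77
ee_pos: [383.2, -198.1, 233.6]
ee_rot: [-179.6, -34.7, 1.6]
force: [-0.1, -0.3, -2.0]
gripper_width: 15.4
[-47.3  -5.2 126.5  40.3  42.1  14.4]
rod_foot [([601.2, 125.2], 0.92), ([412.0, 108.7], 0.6)]
rod_tip [([438.3, 108.8], 0.65)]
```

View pics/w4.png

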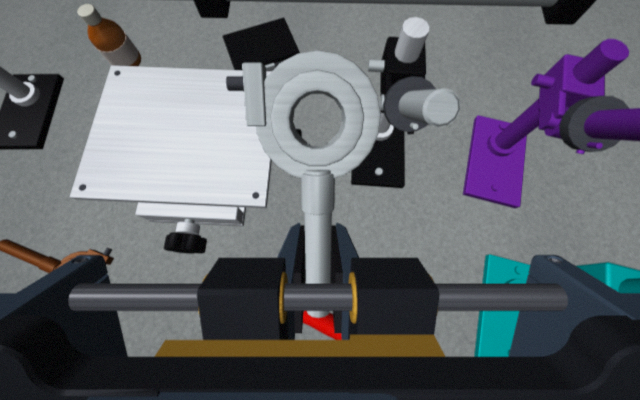

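The rod tip is at (440,106) and the collar near (412,105). I'll enlarge that area to look for the pin and measure the axis.

```bash
python3 - <<'E'
import cv2
i=cv2.imread("pics/w4.png")[55:155,365:475];k=cv2.resize(i,None,fx=6,fy=6,interpolation=cv2.INTER_CUBIC)
k=cv2.convertScaleAbs(k,alpha=1.6,beta=10)
for n in range(0,110,10):
    cv2.line(k,(n*6,0),(n*6,8 if n%50 else 16),(0,0,255),1);cv2.putText(k,str(365+n),(n*6,26),0,.35,(0,0,255))
    if n<100:cv2.putText(k,str(55+n),(0,n*6+4),0,.35,(0,0,255))
cv2.imwrite("pics/c4.png",k)
E
```

```text
(no output)
```

View pics/c4.png

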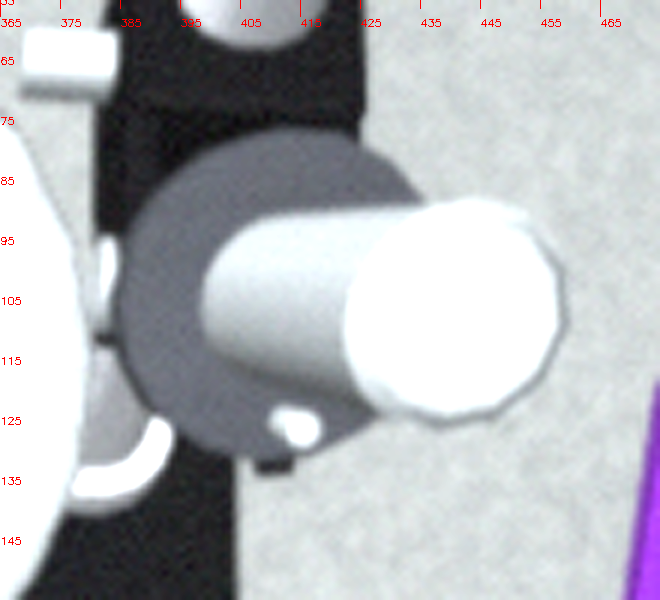

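The crop is clear:
- Tip face centre (440.8,106.8), about 37.4 px across.
- Collar face centre about (411.5,104).
- Pin standing from (411,125) to (415.5,126.7), so nearly straight below the rod.

Now I fit the rod axis to all three cameras.

```bash
cat >> h.py <<'E'
from scipy.optimize import least_squares
E
python3 - <<'E'
from h import *
w=calibration("wrist");a,b=calibration("scene"),calibration("side")
Rc=cv2.Rodrigues(np.array(w["rvec"]))[0];tc=np.array(w["tvec"]).ravel()
def ft(q):
    z=rodR(q[3],q[4])[1];return q[:3],q[:3]+80*z
def res(q,full=False):
    f,t=ft(q);r=[]
    r+=list((proj(w,t)-(440.8,106.8))/.7)+list((proj(w,f)-(411.5,103.9))/1.2)
    r+=list((proj(a,f)-(268,140))/1.5)+list((proj(a,t)-(280,111))/1.5)+list((proj(b,f)-(340,247))/1.5)+list((proj(b,t)-(314.5,226))/1.5)
    zt=(Rc@t+tc)[2];r+=[(298*24/(zt+2)-37.4)/.6]
    return np.array(r)
o=least_squares(res,[536,-271,175,54,182]);q=o.x
print(q.round(1),"std",np.sqrt(np.diag(np.linalg.inv(o.jac.T@o.jac))).round(1));print("res",o.fun.round(1));print("tip",ft(q)[1].round(1))
R,z=rodR(q[3],q[4]);f=q[:3]
for px,h in(((411,125.3),0),((415.5,126.9),12)):
    p=P(w);d=np.linalg.inv(p[:,:3])@np.array([*px,1]);C=-np.linalg.inv(p[:,:3])@p[:,3]
    X=C+d*((f+h*z-C)@z)/(d@z);v=R.inv().apply(X-f);print("pin in rod-tool axes",v.round(1),"r",np.hypot(*v[:2]).round(1),"angle from down (about tool z)",np.degrees(np.arctan2(-v[1],-v[0])).round(1))
np.save("rod.npy",q)
E
```

```text
[ 535.4 -276.4  178.6   53.   177. ] std [1.2 1.1 1.4 0.7 1.3]
res [ 0.1  0.3 -0.5  0.2 -0.5 -1.8  0.4  0.2  0.8  0.5  1.2 -1.6 -0.5]
tip [ 487.3 -273.8  242.5]
pin in rod-tool axes [-18.2   3.3   0. ] r 18.5 angle from down (about tool z) -10.2
pin in rod-tool axes [-18.5   4.4 -12. ] r 19.0 angle from down (about tool z) -13.3
```

The fit puts the rod at 53° elevation and 177° azimuth, tip (487,-274,242). The pin is about 11° off straight below, to the tool's +y side. Next I move to just above the tip, on the axis, with the ring rolled to match.

```bash
cat >> h.py <<'E'
RING=np.array([79.3,.3,13.2])
def goal(h,roll,q=None,ring=RING,off=(0,0)):
    "tool pose with ring centre h mm up rod from foot; off: extra shift in tool x,y"
    q=np.load("rod.npy") if q is None else q
    R,z=rodR(q[3],q[4],roll);return R,q[:3]+h*z-R.apply(ring)+R.apply([*off,0])
E
python3 - <<'E'
from h import *
print(local(goal(120,11.5)),goal(120,11.5)[1])
E
```

```text
(array([0.0082, 0.1719, 0.0013]), array([-0.036 ,  0.0199, -0.0835])) [ 392.49546099 -284.35117931  238.24540298]
```

```bash
python3 -m jog '0.008 0.03 0 -0.01 0.01 -0.02;0.008 0.09 0 -0.02 0.02 -0.05;0.008 0.14 0 -0.036 0.02 -0.0835;0.008 0.172 0 -0.036 0.02 -0.0835;0.008 0.172 0 -0.036 0.02 -0.0835;0.008 0.172 0 -0.036 0.02 -0.0835;0.008 0.172 0 -0.036 0.02 -0.0835;0.008 0.172 0 -0.036 0.02 -0.0835'
python3 - <<'E'
from h import *
w=calibration("wrist");s=state();f=grab_frame("wrist")
print(local(goal(120,11.5)))
q=np.load("rod.npy");R,z=rodR(q[3],q[4]);t=q[:3]+80*z;print("tip",proj(w,t),"foot",proj(w,q[:3]))
i=f[:,:,::-1][50:200,240:400];k=cv2.resize(i,None,fx=5,fy=5,interpolation=2);k=cv2.convertScaleAbs(k,alpha=1.4,beta=10)
for n in range(0,160,10):
    cv2.putText(k,str(240+n),(n*5,12),0,.35,(0,0,255));cv2.putText(k,str(50+n),(0,n*5+4),0,.35,(0,0,255))
cv2.imwrite("pics/c5.png",k[:600])
E
```

```text
time_s: 8.58
ee_pos: [392.1, -283.0, 238.5]
ee_rot: [171.5, -36.1, 11.3]
force: [-0.8, 0.0, -1.1]
gripper_width: 14.8
(array([-0.0003,  0.0023,  0.0011]), array([-0.0009, -0.0001,  0.0007]))
tip [320.95597282 115.47769394] foot [320.17520585 113.47398193]
```

View pics/c5.png

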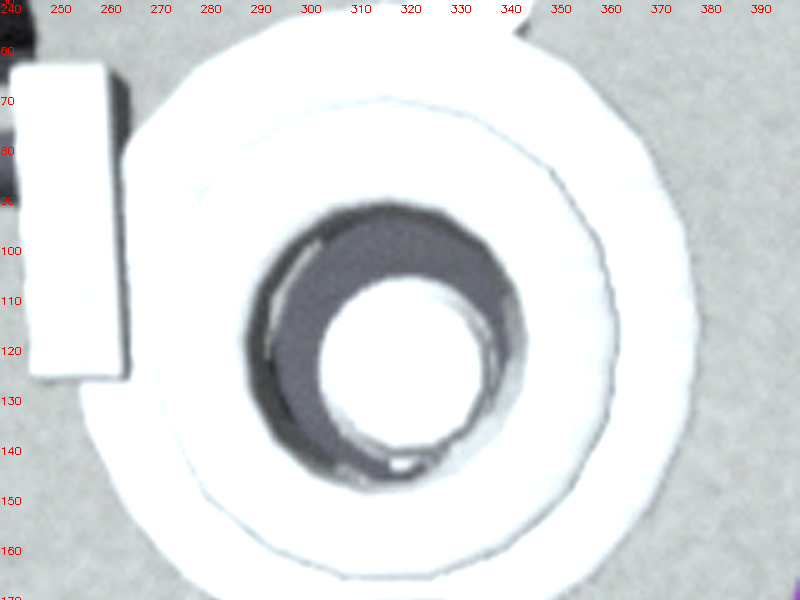

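The view down the bore is clear. The bore rim centre is (317.1,119.2), the rod's outline is centred at (321.4,122.8), the collar centre is about (320.9,118), and the pin is at (320,142), directly under the slot side. The rod is about 4–5 mm low of the fit (−tool x), so I'll correct in the tool frame.

```bash
python3 - <<'E'
from h import *
w=calibration("wrist");s=state();R0=Ro.from_euler("xyz",s["ee_rot"],degrees=True)
p=P(w);C=-np.linalg.inv(p[:,:3])@p[:,3];c=R0.inv().apply(C-s["ee_pos"])
def at(px,zt):
    d=R0.inv().apply(np.linalg.inv(p[:,:3])@np.array([*px,1]));return c+d*(zt-c[2])/d[2]
q=np.load("rod.npy");R,z=rodR(q[3],q[4]);zt=R0.inv().apply(q[:3]+80*z-s["ee_pos"])[2];print("tip tool z",zt)
rim=at((317.1,119.2),.2);tip=at((321.4,122.8),zt+2);foot=at((320.9,118),zt+80);pin=at((320.2,142.4),zt+68)
print("rim",rim.round(1),"tip",tip.round(1),"foot",foot.round(1),"pin",pin.round(1))
ax=(foot-tip)/(foot-tip)[2];print("axis",ax.round(3));j=(rim-tip)[:2];print("move tool xy to put rim on tip:",(-j).round(1))
pv=pin-(tip+ax*66);print("pin rel axis",pv.round(1),np.degrees(np.arctan2(pv[1],-pv[0])))
E
```

```text
tip tool z 53.763201984436016
rim [78.7 -0.7  0.2] tip [74.5  2.1 55.8] foot [ 75.3   2.6 133.8] pin [ 54.5   1.9 121.8]
axis [0.01  0.006 1.   ]
move tool xy to put rim on tip: [-4.2  2.8]
pin rel axis [-20.6  -0.6   0. ] -1.6531784451369393
```

```bash
python3 -m jog '-0.004 0.003 0 0 0 0;-0.0084 0.0056 0.01 0 0 0;-0.0084 0.0056 0.02 0 0 0;-0.0084 0.0056 0.03 0 0 0;-0.0084 0.0056 0.044 0 0 0;-0.0084 0.0056 0.044 0 0 0;-0.0084 0.0056 0.044 0 0 0;-0.0084 0.0056 0.044 0 0 0'
python3 - <<'E'
from h import *
s=state();print(s["force"],s["torque"]);f=grab_frame("wrist")
i=f[:,:,::-1][60:180,250:390];k=cv2.resize(i,None,fx=5,fy=5,interpolation=2);k=cv2.convertScaleAbs(k,alpha=1.1,beta=0)
for n in range(0,140,10):
    cv2.putText(k,str(250+n),(n*5,12),0,.35,(0,0,255));cv2.putText(k,str(60+n),(0,n*5+4),0,.35,(0,0,255))
cv2.imwrite("pics/c6.png",k)
E
```

```text
time_s: 9.3
ee_pos: [402.4, -287.2, 218.7]
ee_rot: [171.5, -36.1, 11.3]
force: [-0.1, -0.1, -2.1]
gripper_width: 15.3
[-0.13634228 -0.10156509 -2.0662986 ] [-0.0038054   0.69263537  0.05636349]
```

View pics/c6.png

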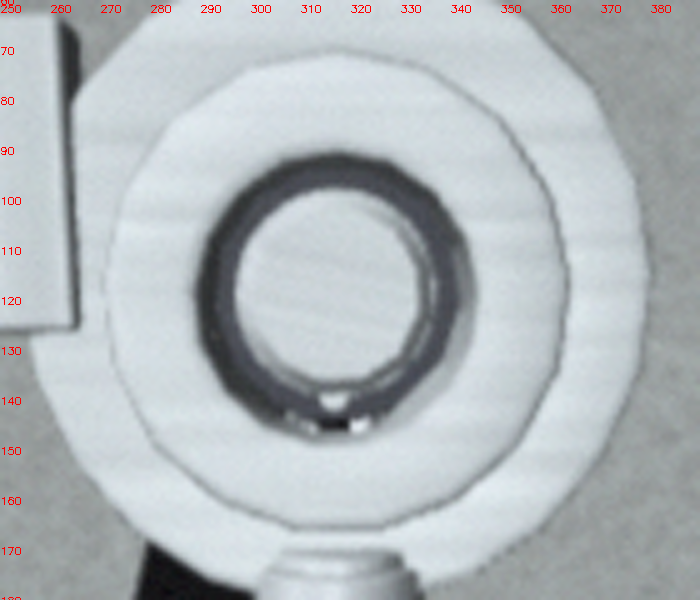

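Ring and rod are nearly concentric: rim centre (317.0,119.7), rod outline (317.1,117.8), and the pin at (316.6,140) lies under the slot. Next I compute the small residual offset.

```bash
cat >> h.py <<'E'
def toolpt(px,zt):
    w=calibration("wrist");s=state();R0=Ro.from_euler("xyz",s["ee_rot"],degrees=True)
    p=P(w);C=-np.linalg.inv(p[:,:3])@p[:,3];c=R0.inv().apply(C-s["ee_pos"])
    d=R0.inv().apply(np.linalg.inv(p[:,:3])@np.array([*px,1]));return c+d*(zt-c[2])/d[2]
E
python3 - <<'E'
from h import *
print(toolpt((317,119.7),.2),toolpt((317.1,117.8),33.8),toolpt((317.1,117.8),31.8),toolpt((316.6,140),99.8))
E
```

```text
[78.44634916 -0.6799282   0.2       ] [78.35181443 -0.68835095 33.8       ] [78.41000498 -0.68498918 31.8       ] [58.86807068 -1.20630276 99.8       ]
```

Aligned to 0.1 mm. I ease the ring on along the rod and watch the force.

```bash
python3 -m jog '0 0 0.01 0 0 0;0 0 0.02 0 0 0;0 0 0.03 0 0 0;0 0 0.04 0 0 0;0 0 0.05 0 0 0;0 0 0.06 0 0 0;0 0 0.06 0 0 0;0 0 0.06 0 0 0;0 0 0.06 0 0 0'
python3 - <<'E'
from h import *
s=state();R0=Ro.from_euler("xyz",s["ee_rot"],degrees=True);print("F tool",R0.inv().apply(s["force"]).round(1),"T tool",R0.inv().apply(s["torque"]).round(2),s["ee_pos"])
E
```

```text
time_s: 10.1
ee_pos: [420.5, -288.2, 195.0]
ee_rot: [171.5, -36.1, 11.3]
force: [-0.4, -0.4, -1.3]
gripper_width: 15.5
F tool [-1.2  0.2  0.8] T tool [ 0.09 -0.74 -0.06] [ 420.5097903  -288.24565589  194.99972375]
```

```bash
python3 -m jog '0 0 0.012 0 0 0;0 0 0.024 0 0 0;0 0 0.036 0 0 0;0 0 0.048 0 0 0;0 0 0.06 0 0 0;0 0 0.072 0 0 0;0 0 0.072 0 0 0;0 0 0.072 0 0 0;0 0 0.072 0 0 0'
python3 - <<'E'
from h import *
s=state();R0=Ro.from_euler("xyz",s["ee_rot"],degrees=True);print("F tool",R0.inv().apply(s["force"]).round(1),"T tool",R0.inv().apply(s["torque"]).round(2),s["ee_pos"])
E
```

```text
time_s: 10.85
ee_pos: [442.2, -289.3, 166.2]
ee_rot: [171.5, -36.1, 11.3]
force: [0.0, -0.4, -1.6]
gripper_width: 14.9
F tool [-1.   0.3  1.3] T tool [ 0.08 -0.74 -0.08] [ 442.19932394 -289.31347247  166.19379986]
```

```bash
cat > f.py <<'E'
from h import *
s=state();R0=Ro.from_euler("xyz",s["ee_rot"],degrees=True);print("F tool",R0.inv().apply(s["force"]).round(1),"T tool",R0.inv().apply(s["torque"]).round(2))
q=np.load("rod.npy");z=rodR(q[3],q[4])[1];print("up rod (nominal) mm",((s["ee_pos"]+R0.apply(RING)-q[:3])@z).round(1),"perp tool",R0.inv().apply(s["ee_pos"]+R0.apply(RING)-q[:3]).round(1))
E
python3 -m jog '0 0 0.005 0 0 0;0 0 0.01 0 0 0;0 0 0.015 0 0 0;0 0 0.02 0 0 0;0 0 0.02 0 0 0;0 0 0.02 0 0 0'; python3 f.py
python3 -m jog '0 0 0.004 0 0 0;0 0 0.008 0 0 0;0 0 0.01 0 0 0;0 0 0.01 0 0 0;0 0 0.01 0 0 0;0 0 0.01 0 0 0'; python3 f.py
```

```text
time_s: 11.35
ee_pos: [448.2, -289.5, 158.0]
ee_rot: [171.5, -36.1, 11.3]
force: [-0.3, 0.2, -1.0]
gripper_width: 15.0
F tool [-0.8 -0.3  0.7] T tool [ 0.11 -0.73 -0.07]
up rod (nominal) mm 22.3 perp tool [ -3.9   1.3 -22.3]
time_s: 11.85
ee_pos: [451.3, -289.7, 154.0]
ee_rot: [171.5, -36.1, 11.3]
force: [-0.6, 0.8, -2.1]
gripper_width: 15.2
F tool [-1.6 -1.1  1.3] T tool [ 0.04 -0.79 -0.02]
up rod (nominal) mm 17.3 perp tool [ -3.9   1.3 -17.3]
```

```bash
python3 -m jog '0 0 0.002 0 0 0;0 0 0.004 0 0 0;0 0 0.006 0 0 0;0 0 0.006 0 0 0;0 0 0.006 0 0 0'; python3 f.py
python3 -m jog '0 0 0.002 0 0 0;0 0 0.004 0 0 0;0 0 0.004 0 0 0;0 0 0.004 0 0 0'; python3 f.py
```

```text
time_s: 12.27
ee_pos: [453.1, -289.8, 151.6]
ee_rot: [171.5, -36.1, 11.3]
force: [-0.2, -0.0, -0.9]
gripper_width: 14.9
F tool [-0.7 -0.1  0.6] T tool [ 0.1  -0.82 -0.03]
up rod (nominal) mm 14.2 perp tool [ -4.    1.3 -14.2]
time_s: 12.6
ee_pos: [454.3, -289.8, 149.8]
ee_rot: [171.5, -36.1, 11.3]
force: [-0.3, -0.7, -1.8]
gripper_width: 14.7
F tool [-1.5  0.4  1.3] T tool [ 0.09 -0.79 -0.03]
up rod (nominal) mm 12.1 perp tool [ -4.    1.2 -12.1]
```

```bash
python3 -m jog '0 0 0.002 0 0 0;0 0 0.004 0 0 0;0 0 0.004 0 0 0;0 0 0.004 0 0 0'; python3 f.py
python3 -m jog '0 0 0.002 0 0 0;0 0 0.003 0 0 0;0 0 0.003 0 0 0;0 0 0.003 0 0 0'; python3 f.py
```

```text
time_s: 12.93
ee_pos: [455.4, -289.9, 148.3]
ee_rot: [171.5, -36.1, 11.3]
force: [-2.0, 0.4, 0.7]
gripper_width: 15.4
F tool [-1.1 -0.6 -1.7] T tool [ 0.03 -0.72  0.01]
up rod (nominal) mm 10.2 perp tool [ -4.    1.3 -10.2]
time_s: 13.27
ee_pos: [456.0, -290.0, 147.4]
ee_rot: [171.5, -36.1, 11.3]
force: [-7.0, 1.2, 3.2]
gripper_width: 14.9
F tool [-3.5 -1.6 -6.8] T tool [ 0.18 -0.69 -0.07]
up rod (nominal) mm 9.1 perp tool [-4.2  1.3 -9.1]
```

Contact begins at about 10 mm on the nominal scale, where home is nominally 13, and nothing stopped the ring 7–12 mm short of it. I'll check the seat through the wrist camera. Seated, the rod's outline should be about 76 px wide. Stopped on the pin, it would be about 70 px.

```bash
python3 - <<'E'
from h import *
f=grab_frame("wrist");g=grab_frame("side")
k=cv2.resize(f[40:190,240:400,::-1],None,fx=4,fy=4,interpolation=2);k=cv2.convertScaleAbs(k,alpha=1.1,beta=0)[:440]
for n in range(0,160,10):
    cv2.putText(k,str(240+n),(n*4,12),0,.3,(0,0,255));cv2.putText(k,str(40+n),(0,n*4+4),0,.3,(0,0,255)) 
j=cv2.resize(g[205:315,290:450,::-1],None,fx=4,fy=4,interpolation=2)
h=np.hstack([k,j])
cv2.imwrite("pics/c7.png",cv2.resize(h,(800,int(h.shape[0]*800/h.shape[1])),interpolation=cv2.INTER_AREA)); cv2.imwrite("pics/k7.png",k);print(h.shape)
E
```

```text
(440, 1280, 3)
```

View pics/c7.png

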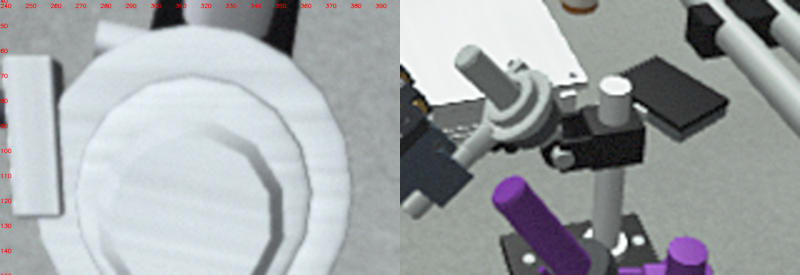

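The view fits seated: the rod outline is about 75 px wide, and in the side view the ring is against the collar. I'll confirm by feel with a small swivel about the rod axis. With the pin in the slot, the ring must be stopped within a few degrees each way.

```bash
python3 -m jog '0.0004 -0.0055 -0.001 0 0 0.022;0.0008 -0.011 -0.001 0 0 0.044;0.0012 -0.0165 -0.001 0 0 0.067;0.0015 -0.0218 -0.001 0 0 0.089;0.0015 -0.0218 -0.001 0 0 0.089;0.0015 -0.0218 -0.001 0 0 0.089'; python3 f.py
python3 -m jog '0.0002 0.0218 0 0 0 -0.089;0.0002 0.0218 0 0 0 -0.089;0.0002 0.0218 0 0 0 -0.089;0.0002 0.0218 0 0 0 -0.089;0.0002 0.0218 0 0 0 -0.089'; python3 f.py
```

```text
time_s: 13.87
ee_pos: [455.2, -279.4, 147.3]
ee_rot: [177.3, -36.9, 1.5]
force: [-3.3, -0.8, 1.0]
gripper_width: 14.9
F tool [-2.1  0.8 -2.7] T tool [-0.11 -0.62  0.06]
up rod (nominal) mm 9.8 perp tool [-3.6  2.3 -9.9]
time_s: 14.28
ee_pos: [455.5, -290.6, 148.0]
ee_rot: [171.4, -36.2, 11.3]
force: [-1.9, -1.3, 1.8]
gripper_width: 15.4
F tool [-0.7  1.3 -2.5] T tool [-0.18 -0.45  0.07]
up rod (nominal) mm 10.0 perp tool [ -4.3   2.1 -10. ]
```

```bash
python3 -m jog '0.0004 0.0055 0 0 0 -0.022;0.0008 0.011 0 0 0 -0.044;0.0012 0.0165 0 0 0 -0.067;0.0015 0.0218 0 0 0 -0.089;0.0015 0.0218 0 0 0 -0.089;0.0015 0.0218 0 0 0 -0.089'; python3 f.py
```

```text
time_s: 14.78
ee_pos: [457.2, -299.7, 149.5]
ee_rot: [166.0, -34.6, 20.9]
force: [-0.0, 3.9, 2.7]
gripper_width: 15.4
F tool [ 2.6 -3.2 -2.3] T tool [ 0.84  0.02 -0.21]
up rod (nominal) mm 9.9 perp tool [-4.1 -0.3 -9.9]
```

```bash
python3 -m jog '0.0004 0.0055 0 0 0 -0.022;0.0008 0.011 0 0 0 -0.044;0.0008 0.011 0 0 0 -0.044;0.0008 0.011 0 0 0 -0.044'; python3 f.py
```

```text
time_s: 15.12
ee_pos: [458.3, -303.8, 150.3]
ee_rot: [163.6, -33.6, 25.4]
force: [-4.1, 2.6, 1.8]
gripper_width: 15.1
F tool [-1.2 -3.1 -4. ] T tool [ 0.9  -0.36 -0.14]
up rod (nominal) mm 9.8 perp tool [-4.1 -1.6 -9.8]
```

The result is ambiguous: a light 3 N side force on one side and no clear stop. I check by template matching whether the holder has twisted in the grip, using the lug's position in the wrist image against the earlier picture.

```bash
python3 - <<'E'
from h import *
f=cv2.cvtColor(grab_frame("wrist"),cv2.COLOR_RGB2GRAY)
k=cv2.imread("pics/k7.png",0);k=cv2.resize(k,(160,110),interpolation=cv2.INTER_AREA)
w3=cv2.imread("pics/w3.png",0)
def ed(i):
    i=cv2.GaussianBlur(i,(3,3),0).astype(np.float32);return cv2.magnitude(cv2.Sobel(i,5,1,0),cv2.Sobel(i,5,0,1))
K=np.zeros((400,640),np.uint8);K[40:150,240:400]=k
for n,i in(("w3",w3),("k7",K),("now",f)):
    for nm,(a,b,c,d) in(("lug",(55,135,236,270)),("collar",(165,215,296,340))):
        if n=="k7" and nm=="collar":continue
        t=ed(w3)[a:b,c:d];r=cv2.matchTemplate(ed(i)[a-20:b+20,c-20:d+20] if n!="k7" else ed(i)[42:148,c:d+20],t,cv2.TM_CCOEFF_NORMED)
        _,m,_,l=cv2.minMaxLoc(r);o=(c-20,a-20) if n!="k7" else (c,42);print(n,nm,"shift",l[0]+o[0]-c,l[1]+o[1]-a,round(m,2))
cv2.imwrite("pics/w8.png",f)
E
```

```text
w3 lug shift 0 0 1.0
w3 collar shift 0 0 1.0
k7 lug shift 0 0 0.4
now lug shift -1 0 0.91
now collar shift 0 1 0.41
```

The holder hasn't twisted in the grip (shift ≤1 px), and the ring's centre has drifted sideways by about the bore play. That fits the ring pivoting on the pin: slot clearance plus bore play allows about ±11°. One more 3° step should load up if the pin is in the slot.

```bash
python3 -m jog '0.0004 0.005 0 0 0 -0.017;0.0006 0.0085 0 0 0 -0.033;0.0006 0.0085 0 0 0 -0.033;0.0006 0.0085 0 0 0 -0.033'; python3 f.py
```

```text
time_s: 15.5
ee_pos: [459.2, -306.7, 150.8]
ee_rot: [161.9, -32.7, 28.7]
force: [-3.9, 3.9, 1.0]
gripper_width: 15.0
F tool [-0.8 -4.6 -3.2] T tool [ 1.14 -0.36  0.23]
up rod (nominal) mm 9.5 perp tool [-4.2 -2.8 -9.5]
```

```bash
python3 -m jog '0.0004 0.0055 0 0 0 -0.022;0.0008 0.011 0 0 0 -0.044;0.0008 0.011 0 0 0 -0.044;0.0008 0.011 0 0 0 -0.044'; python3 f.py
```

```text
time_s: 15.83
ee_pos: [460.5, -310.2, 151.4]
ee_rot: [159.9, -31.5, 32.9]
force: [-3.7, 4.7, 0.5]
gripper_width: 15.2
F tool [-0.2 -5.4 -2.7] T tool [ 1.25 -0.38  0.73]
up rod (nominal) mm 9.2 perp tool [-4.2 -4.6 -9.2]
```

The torque about the rod axis climbs (−0.07, 0.23, 0.73 Nm) and the height doesn't change. The ring is stopped by the pin inside its slot, so it is seated. I go back to the middle.

```bash
python3 - <<'E'
from h import *
print(local((Ro.from_euler("xyz",[171.4,-36.2,11.3],degrees=True),np.array([455.4,-289.9,148.2]))))
E
```

```text
(array([ 0.0081, -0.0415, -0.0018]), array([-7.100e-03,  2.000e-04,  2.054e-01]))
```

```bash
python3 -m jog '0.002 -0.0105 -0.001 0 0 0.05;0.004 -0.021 -0.001 0 0 0.1;0.006 -0.031 -0.002 -0.007 0 0.15;0.008 -0.0415 -0.002 -0.007 0 0.205;0.008 -0.0415 -0.002 -0.007 0 0.205;0.008 -0.0415 -0.002 -0.007 0 0.205;0.008 -0.0415 -0.002 -0.007 0 0.205'; python3 f.py
python3 -m jog '0 0 0.002 0 0 0;0 0 0.003 0 0 0;0 0 0.003 0 0 0;0 0 0.003 0 0 0'; python3 f.py
```

```text
time_s: 16.42
ee_pos: [455.5, -290.7, 148.4]
ee_rot: [171.2, -36.2, 11.5]
force: [-1.5, 0.3, -1.0]
gripper_width: 14.9
F tool [-1.7 -0.6 -0.1] T tool [ 0.23 -0.74 -0.09]
up rod (nominal) mm 10.2 perp tool [ -4.    2.1 -10.2]
time_s: 16.75
ee_pos: [456.3, -291.1, 147.4]
ee_rot: [171.1, -36.1, 11.6]
force: [-7.2, 1.5, 3.5]
gripper_width: 15.4
F tool [-3.4 -1.9 -7.2] T tool [ 0.38 -0.75 -0.14]
up rod (nominal) mm 9.0 perp tool [-4.   2.3 -9. ]
```

It bottoms at the same height under 7 N. I unload by 1 mm, open partway, and back out along the rod axis.

```bash
python3 -m jog '0 0 -0.002 0 0 0;0 0 -0.002 0 0 0;0 0 -0.002 0 0 0' ; python3 f.py
python3 -m jog '0 0 0 0 0 0;0 0 0 0 0 0;0 0 0 0 0 0;0 0 0 0 0 0;0 0 0 0 0 0;0 0 0 0 0 0;0 0 0 0 0 0;0 0 0 0 0 0' -0.1; python3 f.py
python3 -m jog '0 0 -0.01 0 0 0;0 0 -0.02 0 0 0;0 0 -0.04 0 0 0;0 0 -0.07 0 0 0;0 0 -0.1 0 0 0;0 0 -0.14 0 0 0;0 0 -0.18 0 0 0;0 0 -0.2 0 0 0;0 0 -0.2 0 0 0;0 0 -0.2 0 0 0'; python3 f.py
```

```text
time_s: 17.0
ee_pos: [455.8, -291.2, 148.3]
ee_rot: [171.1, -36.1, 11.6]
force: [-1.4, 1.6, -0.2]
gripper_width: 15.2
F tool [-1.  -1.7 -0.7] T tool [ 0.41 -0.65 -0.17]
up rod (nominal) mm 10.0 perp tool [ -4.    2.3 -10. ]
time_s: 17.67
ee_pos: [455.8, -291.2, 148.3]
ee_rot: [171.1, -36.1, 11.6]
force: [0.1, 0.9, -0.8]
gripper_width: 40.9
F tool [-0.3 -1.   0.7] T tool [ 0.07 -0.53 -0.06]
up rod (nominal) mm 10.0 perp tool [ -4.    2.4 -10. ]
time_s: 18.5
ee_pos: [395.4, -288.1, 228.4]
ee_rot: [171.0, -36.2, 11.6]
force: [0.2, -0.4, -0.6]
gripper_width: 41.2
F tool [-0.3  0.3  0.6] T tool [ 0.04 -0.52 -0.03]
up rod (nominal) mm 110.4 perp tool [  -3.9    2.8 -110.4]
```

Clean release. For the last permitted view I put the wrist and side pictures together to check the seat.

```bash
python3 - <<'E'
from h import *
f=grab_frame("wrist");g=grab_frame("side");c=grab_frame("scene");w=calibration("wrist")
for n,cam in(("wrist",w),("side",calibration("side")),("scene",calibration("scene"))):
    q=np.load("rod.npy");R,z=rodR(q[3],q[4])
    print(n,[(np.round(d["location"],1).tolist(),round(d["confidence"],2)) for d in tip_of("holder_ring",n)][:3],"exp home",proj(cam,q[:3]+10*z-4*R.apply([1,0,0])).round(1))
A=cv2.resize(f[40:220,210:430,::-1],(484,396),interpolation=2);B=cv2.resize(g[205:295,300:372,::-1],(316,396),interpolation=2)
cv2.imwrite("pics/c9.png",np.hstack([A,B]))
E
```

```text
wrist [] exp home [315.4 113. ]
side [([337.5, 246.7], 0.81)] exp home [336.6 246. ]
scene [([271.3, 135.2], 0.84), ([407.9, 233.2], 0.79)] exp home [270.  134.2]
```

View pics/c9.png

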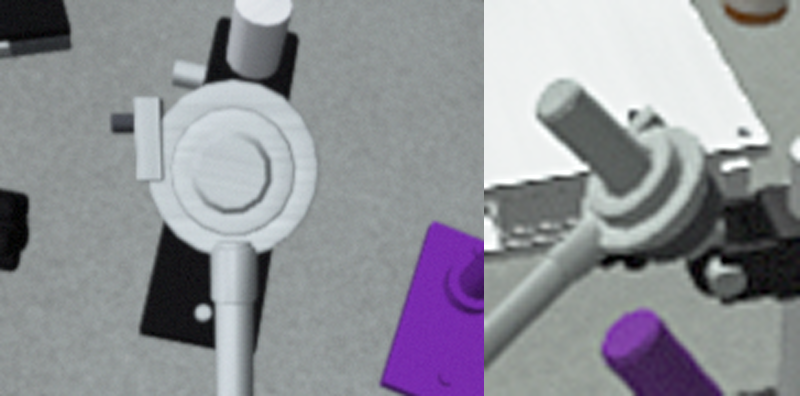

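The ring encloses the rod with its arm hanging down. In the side view it sits against the dark collar, with about 25 px of rod showing; seated predicts 22, stopped on the pin 19 or less. The robot is clear, so I hand in.

```bash
python3 -c "
from workcell import *
print(state()['time_s'],job_done())"
```

```text
the job is handed in; nothing more can be done
18.8 None
```

The bare-steel syringe holder is off the stage and hanging by its ring on the empty steel thick rod. I handed the job in at 18.8 s, with the gripper open and about 100 mm clear.

**How it went:**
- **Approach:** I gripped the side arm with 40 N and lined the bore up with the rod by looking through it with the wrist camera, to about 0.1 mm.
- **Sliding on:** the ring went down the slope with no contact force until it bottomed. I pressed it home with about 7 N.
- **Letting go:** I unloaded it by 1 mm and released. It hung there after I let go, with no force on the tool.

**Last checks:**
- **Seating depth:** the ring bottomed at the same height before and after I swivelled it. The wrist and side views both fit fully home better than the 7–12 mm short stop on the pin. After release, the networks found the ring within about 1.5 px of where I expected it in the scene and side views.
- **Feeling for the pin:** the slot was already lined up, so there was no separate drop to feel. Swivelling about 19° one way raised the turning torque to 0.73 Nm. About 8° the other way stayed free, so only one side of the slot was felt as a stop.

**Disagreements:**
- My first fit of the rod was about 4–5 mm off sideways, which I corrected from the wrist view. It was also about 3 mm off along the rod, so contact came at 10 mm on that scale instead of 13.
- In the last wrist picture the network did not report the ring, although it is plainly visible there on the rod.

The bottle, sample case and screwdriver were not approached, but I did not measure their positions again at the end.

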